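Close the sample box and hold it over the code reader

TASK

Put the loose lid on the small open sample box and let go of it, so that it sits fully down in the box. Then take the closed box by its sides, carry it over the rack of blood tubes to the code reader and finish while still holding it there: still, level, centred over the reading glass with its long side along the glass's long side, about one centimetre above the glass and not touching it. Never touch the reader, and leave everything else on the table where it stands.

Things in the scene. Friction and masses are not known exactly. Their poses are not given: they have to be found in the camera images.
- box: small open white sample box, loose, 102 (x) x 62 (y, grip across) x 60 mm high, walls 5 mm, opening 92 x 52 mm; tubes fixed in a grey insert inside end 16 mm below the rim; about 0.25 kg. The rack is between it and the reader; either may be left or right. Origin: centre of underside; x along its long side, z up. Either way round is fine on the reader
- lid: the box's white lid, loose, right way up on the table on the robot's side of the box, 50 g: plug 87 x 47 x 6 mm (2.5 mm play each side in the box), plate 98 x 58 x 4 mm that rests on the rim, bar grip 44 (x) x 14 (y) x 18 mm on top. Origin: centre of the plug's underside, x along the long side, z up; seated, 54 mm above the box's origin, either way round. Not latched: its grip lifts only the lid
- reader: flat grey desktop code reader, fixed, 170 (x) x 130 (y) x 49 mm, with a dark bezel round a rectangular glass 108 (x) x 68 mm (y) in the middle of its top. Origin: centre of its underside; x along the long side, z up
- glass (a point): centre of the upper face of the reader's glass, 50 mm above the table; axes as the reader's
- rack: white rack, 222 (x) x 70 mm (y), with 27 capped blood tubes standing in it, 105 mm high over the caps, loose, 0.7 kg; it stands straight ahead of the robot, pointing away from it, between box and reader. Origin: centre of its underside; x along the long side, z up
- done_box: bystander: larger square closed box, 134 x 134 x 51 mm, grey flat lid; origin at the centre of its underside
- jar: bystander: small lidded jar, diameter 44 mm, 55 mm high; origin at the centre of its underside
- dark_bottle: bystander: brown bottle, diameter 60 mm, 130 mm high; origin at the centre of its underside
- white_bottle: bystander: white bottle, diameter 56 mm, 140 mm high; origin at the centre of its underside
- stapler: bystander: black stapler, 40 x 130 x 46 mm; origin at the centre of its underside
- pen_pot: bystander: dark metal pot with pens, diameter 72 mm, 145 mm high over the pens; origin at the centre of its underside

How it is judged (in metres and radians):
On the way, in this order (a step that is already met when the one before it is completed fails the run):
1. the lid sits fully in the box, let go, with the box standing on the table (z of lid in the frame of box between 0.0505 and 0.0575 m and x of lid in the frame of box between -0.005 and 0.005 m and y of lid in the frame of box between -0.005 and 0.005 m and angle between the z axis of lid and the z axis of box, either way round below 0.06 rad and contact force between the fingers and lid below 0.1 N and height (world z) of box below 0.006 m and angle between box's own z axis and vertical below 0.05 rad), for 0.2 s.
2. the closed box passes over the rack (z of lid in the frame of box between 0.0505 and 0.0575 m and x of lid in the frame of box between -0.005 and 0.005 m and y of lid in the frame of box between -0.005 and 0.005 m and angle between the z axis of lid and the z axis of box, either way round below 0.06 rad and y of box in the frame of rack between -0.05 and 0.05 m and x of box in the frame of rack between -0.15 and 0.15 m and height (world z) of box above 0.105 m).
At the end, for the whole second after the job is handed in: The gripper holds the closed box still, its underside 2 to 19 mm above the glass, centred within 10 mm along each side, long sides parallel within 0.1 rad, level within 0.08 rad, touching only the gripper; the lid still fully seated (within 3.5 mm in height, 5 mm sideways) (z of lid in the frame of box between 0.0505 and 0.0575 m and x of lid in the frame of box between -0.005 and 0.005 m and y of lid in the frame of box between -0.005 and 0.005 m and angle between the z axis of lid and the z axis of box, either way round below 0.06 rad and z of box in the frame of glass between 0.002 and 0.019 m and x of box in the frame of glass between -0.01 and 0.01 m and y of box in the frame of glass between -0.01 and 0.01 m and angle between the x axis of box and the x axis of glass, either way round below 0.1 rad and angle between box's own z axis and vertical below 0.08 rad and linear speed of box below 0.02 m/s and angular speed of box below 0.15 rad/s and contact force between box and reader below 0.05 N and contact force between the fingers and box above 1 N); the arm keeps its last pose, push and grip.
It fails at once if the reader is touched (contact force between any of box, lid, the arm, the fingers and reader above 0.3 N).
It fails at once if the rack or a bystander is moved more than 15 mm or tipped (distance of any of rack, done_box, jar, dark_bottle, white_bottle, stapler, pen_pot from where it was at the start of the episode above 0.015 m or angle between any of rack, done_box, jar, dark_bottle, white_bottle, stapler, pen_pot's own z axis and vertical above 0.2 rad).
It also fails if it takes over 58 s, if anything falls off the work surface, if the arm or the gripper's body presses on something with over 40 N, if the wrist force passes 120 N, or if a joint passes its speed limit or range.

ROBOT

A 6-joint arm with a two-finger parallel gripper is mounted at the origin on the work surface. World frame = base frame: x ahead of the robot, y to its left, z up, the work surface at z = 0. Lengths are in mm, angles in rad, forces in N, time in s.
With the tool pointing down it reaches from about 275 to 750 mm from the base axis. Payload 10.2 kg.
Tool frame: the origin (TCP) lies midway between the tips of the shut fingers; the grasp point (between the pads) lies behind it (manip.pinch_z is the z of the grasp point in the tool frame, in mm); z points along the fingers, y is the line along which they close (so a half turn about z gives the same grasp; the last joint's range is limited). The gripper opens to 88 mm and grips with 3 to 60 N. Pads are 18 mm wide; open, the fingers measure 123 mm over their backs; the gripper's body (75 mm by 187 mm) begins 45 mm behind the grasp point.
Start: joints at [0.915, 0.313, 1.498, -0, 1.331, -0.223], TCP at [220.205, 476.593, 217.82] pointing down, gripper open.
Joint ranges: [-2.94, 2.94], [-0.97, 2.17], [0.19, 2.56], [-1.23, 4.37], [0.02, 3.11], [-2.88, 2.88]. Speed limits (rad/s): [2.39, 2.39, 3.01, 3.14, 3.14, 3.14].

INTERFACE

Orientations are given as a 3x3 rotation matrix whose columns are the frame's x, y, z axes.
In Python, from plant import manip gives the robot as it stands. Calls block until the motion is done:
- manip.move_to(position, orientation): joint-space move of the TCP to a pose.
- manip.move_straight(position, rotation=None, vel=150, contact_N=None): straight line of the TCP; rotation=None keeps the orientation; vel is the mean speed in mm/s. With contact_N (N) it stops when the force on the tool has changed by that much, and returns True; else False.
- manip.move_joints(angles): joint-space move.
- manip.open_gripper() and manip.close_gripper(): open the fingers fully, or close them until they stop; the grip force is fixed at half the most.
- manip.hold(seconds).
- manip.solve_ik(position, orientation): joint angles nearest the present ones, or None.
- manip.get_image(name): name is "scene" or "top" or "wrist"; returns a dict with "color" (384x512x3 uint8, red, green, blue), "range_z" (384x512 float32, mm along the optical axis (not along the pixel's ray), 0 where there is no reading), "intrinsics" (3x3 intrinsics, pixels), "R" (3x3) and "t" (3): a world point X has camera coordinates R X + t. Camera axes: x right, y down, z forward; pixel columns grow to the right and rows downward; lengths in mm; the calibration is good to about 2 mm. A picture is of the moment at which its call begins.
A pose or a line that the arm cannot do raises manip.Unreachable and nothing moves.
- manip.job_done(): hands the job in; it is judged then, once.
Readings, each from a call of its own:
- manip.read_clock(): time.
- manip.read_q(): joint angles.
- manip.read_joint_vel(): joint speeds.
- manip.read_joint_torque(): joint torques, N m.
- manip.read_position(): TCP position.
- manip.read_eef_rot(): TCP orientation.
- manip.read_force(): force on the tool from outside, world axes, zero at the start.
- manip.read_ft_torque(): the same for the moment, N m.
- manip.read_grip_width(): opening from 0.0 (shut) to 1.0 (fully open).
- manip.read_grip_force(): force on a finger pad.
Only numpy, scipy, OpenCV 4.12 (cv2) and the standard library are available. Lean on these libraries where they do the work, as an engineer would, in place of code of your own. Each camera call takes 0.05 s, during which the arm holds its last target. There are 200 camera calls.

## Working session

There is one attempt and no reset: what is moved stays moved. The work goes in short steps, each a Python script; the robot and the scene stay as the last script left them, time stands still between calls to the robot, and variables do not carry over. Pictures are saved under pics/ and viewed, at most 10 in all, crops included, and the job is handed in when it is done.

```bash
mkdir -p pics
python3 - <<'E'
from plant import manip
import cv2,numpy as np,pickle
d={n:manip.get_image(n) for n in ("top","scene")}
pickle.dump(d,open("im0.pkl","wb"))
for n in d:
    cv2.imwrite(f"pics/{n}0.png",d[n]["color"][:,:,::-1])
    R,t=np.array(d[n]["R"]),np.array(d[n]["t"]); print(n,(-R.T@t).round(),R.round(2).tolist(),np.array(d[n]["intrinsics"]).round(1).tolist())
print(manip.pinch_z,manip.read_eef_rot(),manip.read_clock())
E
```

```text
top [ 1.490e+02 -1.000e+00  1.884e+03] [[0.01, -1.0, 0.0], [-0.97, -0.01, -0.23], [0.23, -0.0, -0.97]] [[488.2, 0.0, 253.4], [0.0, 488.2, 193.9], [0.0, 0.0, 1.0]]
scene [1411. -357.  797.] [[0.39, 0.92, 0.01], [0.58, -0.23, -0.78], [-0.72, 0.31, -0.62]] [[397.9, 0.0, 257.5], [0.0, 397.9, 190.4], [0.0, 0.0, 1.0]]
-18.700000000000003 [[-9.07805730e-01  4.19390442e-01 -6.43341289e-04]
 [ 4.19390872e-01  9.07805367e-01 -8.43796090e-04]
 [ 2.30148660e-04 -1.03581439e-03 -9.99999437e-01]] 0.1
```

View pics/top0.png

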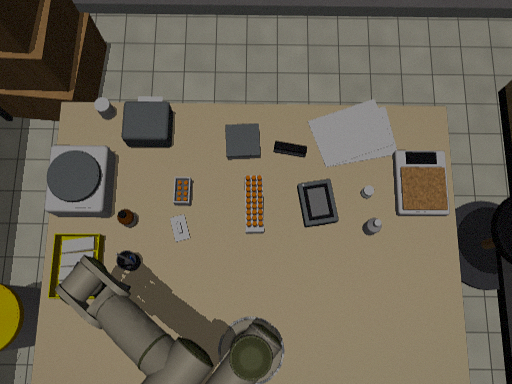

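View pics/scene0.png

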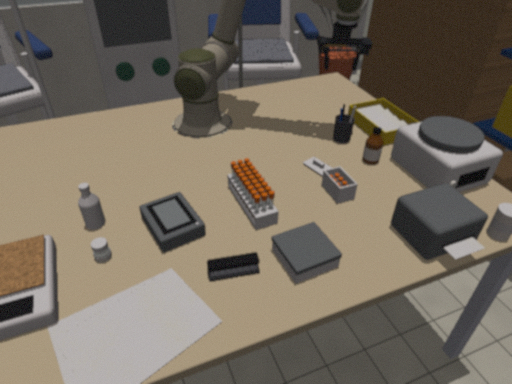

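The top view shows the box at (182,191), lid (180,228), rack (255,204), reader (318,203), dark bottle (126,217) and pen pot (128,260). The scene view agrees. I'll get coarse positions first, then refine with the wrist camera.

```bash
cat > h.py <<'E'
import numpy as np,cv2,pickle
def ray(d,uv,z):
    """pixel(s) -> world points on plane z"""
    K,R,t=(np.array(d[k],float) for k in("intrinsics","R","t"))
    uv=np.atleast_2d(uv).astype(float); c=-R.T@t
    D=np.c_[uv,np.ones(len(uv))]@np.linalg.inv(K).T@R
    return c+D*((z-c[2])/D[:,2])[:,None]
def cloud(d):
    K,R,t=(np.array(d[k],float) for k in("intrinsics","R","t"))
    Z=d["range_z"].astype(float); v,u=np.indices(Z.shape)
    P=np.stack([(u-K[0,2])/K[0,0]*Z,(v-K[1,2])/K[1,1]*Z,Z],-1)
    return (P-t)@R
def down(yaw):
    """tool down, tool x axis at yaw; y (closing) = z cross x"""
    c,s=np.cos(yaw),np.sin(yaw)
    return np.array([[c,s,0],[s,-c,0],[0,0,-1.]])
E
python3 - <<'E'
from h import *
d=pickle.load(open("im0.pkl","rb"))["top"]
for n,uv,z in [("box",(182,191),60),("lid",(180,228),10),("rack",(255,204),100),("reader",(318,203),50),("dark",(126,217),130),("pot",(128,260),100),("wb",(374,226),140),("jar",(368,191),55),("done",(243,141),51),("stap",(290,149),46)]:
    print(n,ray(d,uv,z)[0].round(), cloud(d)[uv[1],uv[0]].round())
E
```

```text
box [590. 270.  60.] [596. 274.  33.]
lid [454. 279.  10.] [451. 276.  28.]
rack [533. -10. 100.] [532. -10. 104.]
reader [ 551. -253.   50.] [ 550. -253.   52.]
dark [473. 460. 130.] [478. 467. 104.]
pot [320. 449. 100.] [328. 472.  12.]
wb [ 448. -441.  140.] [ 453. -448.  113.]
jar [ 599. -446.   55.] [ 602. -449.   43.]
done [798.  39.  51.] [796.  39.  59.]
stap [ 769. -147.   46.] [ 770. -147.   44.]
```

Run:
```python
from h import *
from plant import manip
R0=np.array(manip.read_eef_rot())
for yaw in (np.pi,0):
    q=manip.solve_ik([480,275,330],down(yaw)); print(yaw,q)
manip.move_to([480,275,330],down(np.pi))
d=manip.get_image("wrist"); pickle.dump(d,open("w1.pkl","wb")); cv2.imwrite("pics/w1.png",d["color"][:,:,::-1])
R,t=np.array(d["R"]),np.array(d["t"]); print((-R.T@t).round(),R.round(2).tolist(),d["intrinsics"],manip.read_clock(),manip.read_position())
```

```text
3.141592653589793 [ 3.08453725e-01  3.29040101e-01  1.18873796e+00 -4.44089210e-16
  1.62381459e+00 -1.26234260e+00]
0 [ 3.08453725e-01  3.29040101e-01  1.18873796e+00 -4.44089210e-16
  1.62381459e+00  1.87925005e+00]
[413. 276. 497.] [[0.0, 1.0, -0.0], [0.97, -0.0, 0.26], [0.26, -0.0, -0.97]] [[298.72919448   0.         259.38609658]
 [  0.         298.72919448 185.26478896]
 [  0.           0.           1.        ]] 1.4583 [479.37306663 275.75732888 329.66242501]
```

View pics/w1.png

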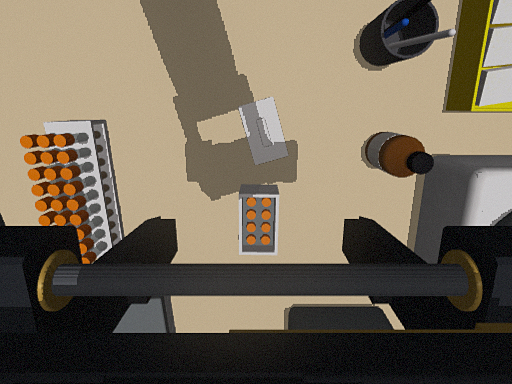

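The wrist view shows the lid at (264,130), partly in shadow, the open box at (258,222), the rack on the left at (75,185), the pot at (400,30) and the dark bottle at (395,153). Next I'll take closer views of the lid and box and measure them.

```bash
cat >> h.py <<'E'
def rect(d,c,lo,hi,r,white=None):
    """min-area rect of cloud points near c (xy) with z in lo..hi"""
    P=cloud(d); m=(d["range_z"]>0)&(P[...,2]>lo)&(P[...,2]<hi)&(np.hypot(P[...,0]-c[0],P[...,1]-c[1])<r)
    m=m.astype(np.uint8); n,l,s,_=cv2.connectedComponentsWithStats(m)
    k=1+np.argmax(s[1:,4]); Q=P[l==k]
    (x,y),(w,h),a=cv2.minAreaRect(Q[:,:2].astype(np.float32)); a=np.deg2rad(a)
    if w<h: w,h,a=h,w,a+np.pi/2
    a=(a+np.pi/2)%np.pi-np.pi/2
    return dict(c=np.round((x,y),1),size=np.round((w,h),1),yaw=round(a,3),z=np.median(Q[:,2]).round(1),n=len(Q))
E
python3 - <<'E'
from h import *
from plant import manip
d=pickle.load(open("w1.pkl","rb"))
print("w1 lid",rect(d,(454,279),5,40,80),"grip",rect(d,(454,279),20,40,50)); print("w1 box",rect(d,(590,270),50,70,80))
for n,p in (("lid",[420,277,140]),("box",[550,270,190])):
    manip.move_to(p,down(np.pi)); d=manip.get_image("wrist"); pickle.dump(d,open(f"w2{n}.pkl","wb"))
    cv2.imwrite(f"pics/w2{n}.png",d["color"][:,:,::-1])
    if n=="lid": print(rect(d,(454,279),5,40,80),"grip",rect(d,(454,279),20,40,50))
    else: print(rect(d,(590,270),50,70,80))
print(manip.read_clock())
cv2.imwrite("pics/w2.png",np.vstack([pickle.load(open(f"w2{n}.pkl","rb"))["color"][:300,:,::-1] for n in("lid","box")]))
E
```

```text
w1 lid {'c': array([453.4, 282.4]), 'size': array([98.3, 58.1]), 'yaw': np.float64(0.278), 'z': np.float64(10.3), 'n': 2212} grip {'c': array([453. , 282.4]), 'size': array([43.8, 13.8]), 'yaw': np.float64(0.28), 'z': np.float64(27.9), 'n': 256}
w1 box {'c': array([593.5, 274.3]), 'size': array([102.3,  61.6]), 'yaw': np.float64(-0.013), 'z': np.float64(59.9), 'n': 775}
{'c': array([453. , 282.2]), 'size': array([98.5, 58.1]), 'yaw': np.float64(0.275), 'z': np.float64(10.3), 'n': 4876} grip {'c': array([452.5, 282.2]), 'size': array([43.7, 14. ]), 'yaw': np.float64(0.28), 'z': np.float64(27.9), 'n': 612}
{'c': array([594. , 274.2]), 'size': array([103. ,  61.9]), 'yaw': np.float64(-0.018), 'z': np.float64(59.9), 'n': 1727}
2.9917
```

View pics/w2.png

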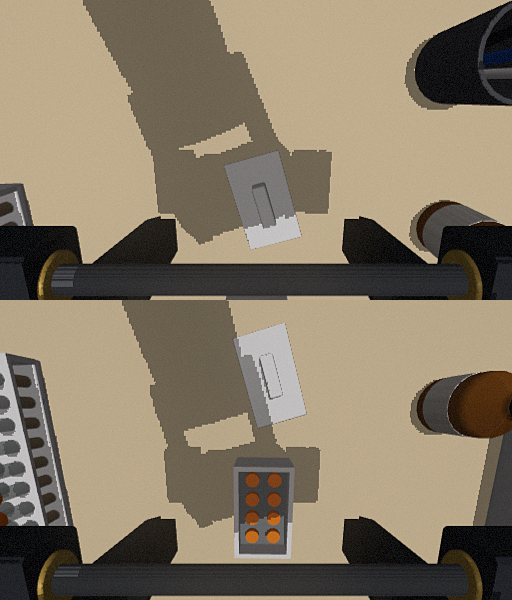

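Depth gives clean fits, with sizes matching the spec to within 1 mm. Picking the lid now.

```bash
cat >> h.py <<'E'
def go_exact(manip,p,R,vel=150):
    """straight move, then a corrective one for the steady error"""
    manip.move_straight(p,R,vel=vel); e=np.array(p)-manip.read_position()
    manip.move_straight(np.array(p)+e,R,vel=20); return np.round(e,2)
E
python3 - <<'E'
from h import *
from plant import manip
R=down(np.pi+.278)
manip.move_to([453,282.3,100],R)
print(go_exact(manip,[453,282.3,40],R))
print(manip.move_straight([453,282.3,13],R,vel=60,contact_N=4),manip.read_position())
manip.close_gripper()
p=manip.read_position(); print(p,manip.read_grip_width(),manip.read_grip_force())
manip.move_straight([453,282.3,130],R)
print(manip.read_position(),manip.read_grip_width(),manip.read_force(),manip.read_clock())
d=manip.get_image("scene"); w=manip.get_image("wrist")
pickle.dump((d,w),open("h1.pkl","wb"))
cv2.imwrite("pics/h1.png",np.vstack([cv2.resize(d["color"][100:260,230:430,::-1],(500,400)),cv2.resize(w["color"][150:300,:,::-1],(500,150))]))
E
```

```text
[-1.15 -0.14 -0.95]
False [452.97194678 282.28638494  12.83350313]
[452.97437276 282.30407242  12.99042827] 0.007619721867816821 0.0
[452.5290067  282.11103655 129.11051868] 0.005625355033784708 [ 0.13075218 -0.14420177  0.02467716] 7.2
```

View pics/h1.png

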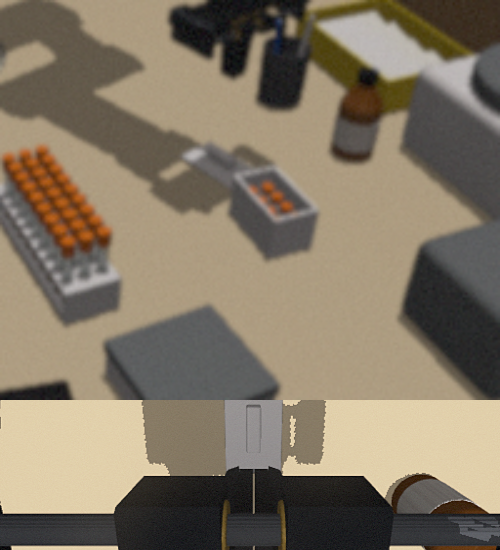

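The fingers shut on nothing, and the lid is still on the table at wrist pixel ~(253,430 in the montage). I'll re-measure it and check the image for the true fingertip position.

Run:
```python
from h import *
d,w=pickle.load(open("h1.pkl","rb"))
print(rect(w,(453,282),5,40,80),rect(w,(453,282),20,40,50))
R,t,K=(np.array(w[k],float) for k in("R","t","intrinsics"))
X=np.array([452.5,282.1,129.1]); c=R@X+t; print("tcp px",(K@c/c[2])[:2], c)
Z=w["range_z"]; P=cloud(w)
m=(Z>0)&(P[...,2]>50)&(np.hypot(P[...,0]-452,P[...,1]-282)<90)
i=np.where(m); print(len(i[0]), P[m].min(0),P[m].max(0))
for v in range(205,300,6): print(v,[ (P[v,u].round().tolist()) for u in (200,240,262)])
# any lid contact view: fingertip z in rows just below lid
```

```text
{'c': array([451.9, 282.1]), 'size': array([94.8, 58. ]), 'yaw': np.float64(0.277), 'z': np.float64(10.3), 'n': 5448} {'c': array([452.6, 282. ]), 'size': array([43.2, 13.3]), 'yaw': np.float64(0.281), 'z': np.float64(27.9), 'n': 694}
tcp px [258.72962834 220.39335094] [ -0.39158053  20.95403854 178.1907001 ]
56686 [408.86194006 200.87552992 149.26972045] [478.29100785 359.53783559 256.12142451]
205 [[502.0, 232.0, -0.0], [487.0, 272.0, 10.0], [481.0, 293.0, 10.0]]
211 [[508.0, 234.0, -0.0], [494.0, 274.0, 9.0], [487.0, 295.0, 9.0]]
217 [[515.0, 235.0, -0.0], [499.0, 275.0, 12.0], [493.0, 297.0, 10.0]]
223 [[521.0, 237.0, 0.0], [445.0, 270.0, 159.0], [443.0, 281.0, 156.0]]
229 [[425.0, 258.0, 220.0], [445.0, 271.0, 167.0], [443.0, 281.0, 164.0]]
235 [[423.0, 259.0, 226.0], [444.0, 271.0, 174.0], [443.0, 281.0, 170.0]]
241 [[424.0, 259.0, 228.0], [446.0, 272.0, 177.0], [444.0, 281.0, 174.0]]
247 [[423.0, 260.0, 233.0], [446.0, 272.0, 183.0], [448.0, 282.0, 173.0]]
253 [[423.0, 260.0, 236.0], [445.0, 272.0, 188.0], [443.0, 281.0, 188.0]]
259 [[424.0, 261.0, 237.0], [445.0, 273.0, 193.0], [444.0, 281.0, 192.0]]
265 [[425.0, 261.0, 238.0], [428.0, 270.0, 228.0], [427.0, 276.0, 227.0]]
271 [[426.0, 262.0, 239.0], [428.0, 271.0, 231.0], [427.0, 276.0, 230.0]]
277 [[427.0, 262.0, 238.0], [430.0, 271.0, 230.0], [428.0, 276.0, 230.0]]
283 [[429.0, 262.0, 237.0], [430.0, 271.0, 232.0], [430.0, 277.0, 231.0]]
289 [[430.0, 263.0, 238.0], [432.0, 272.0, 232.0], [431.0, 277.0, 232.0]]
295 [[432.0, 263.0, 237.0], [434.0, 272.0, 231.0], [433.0, 278.0, 231.0]]
```

The fingers cleared an 18 mm bar, and depth puts the visible tips about 20 mm above the stated TCP. I'll probe the bar top gently with the closed fingers to get the real tip offset.

Run:
```python
from h import *
from plant import manip
R=down(np.pi+.278)
manip.move_straight([453.2,282.3,45],R)
print(manip.move_straight([453.2,282.3,9],R,vel=25,contact_N=3),manip.read_position(),manip.read_force(),manip.read_clock())
manip.move_straight([453.2,282.3,60],R)
w=manip.get_image("wrist"); print(rect(w,(453,282),20,40,50))
```

```text
False [453.29445736 282.33359104   9.15764293] [ 0.20147695 -0.36782664 -0.10824888] 9.6083
{'c': array([447.5, 280.8]), 'size': array([33.5, 14. ]), 'yaw': np.float64(0.281), 'z': np.float64(27.9), 'n': 948}
```

Run:
```python
from h import *
from plant import manip
R=down(np.pi+.278)
manip.move_straight([453.2,282.3,15],R)
print(manip.move_straight([453.2,282.3,-12],R,vel=20,contact_N=3),manip.read_position(),manip.read_force(),manip.read_clock())
manip.move_straight([453.2,282.3,60],R)
w=manip.get_image("wrist"); print(rect(w,(453,282),20,40,50))
pickle.dump(w,open("p.pkl","wb"))
cv2.imwrite("pics/p.png",w["color"][:,:,::-1])
```

```text
True [453.34613139 282.35421435   7.51511234] [-0.44636387  0.23234386  5.4581765 ] 11.2167
{'c': array([447.4, 280.8]), 'size': array([33.3, 13.9]), 'yaw': np.float64(0.285), 'z': np.float64(28.0), 'n': 950}
```

View pics/p.png

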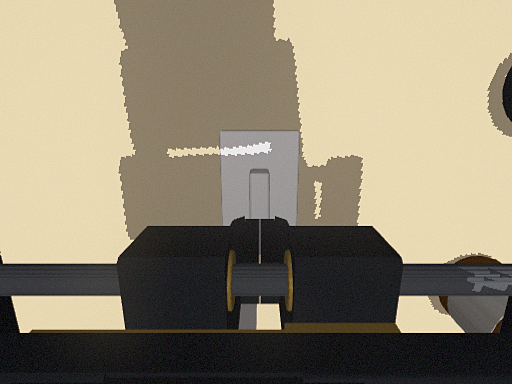

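The view shows the lid undisturbed (bar at (259,190)) with the closed fingers lined up over it. Contact came at TCP z≈8 on the bar top, which is at 28. The real tips are therefore 20 mm behind the reported TCP, and I'll correct for that.

Run:
```python
from h import *
from plant import manip
R=down(np.pi+.278); T=20
manip.open_gripper()
print(go_exact(manip,[453,282.3,30],R))
print(manip.move_straight([453,282.3,12-T],R,vel=40,contact_N=4),manip.read_position())
manip.close_gripper()
print(manip.read_position(),manip.read_grip_width(),manip.read_grip_force(),manip.read_force())
manip.move_straight([453,282.3,110],R)
print(manip.read_position(),manip.read_grip_width(),manip.read_grip_force(),manip.read_force(),manip.read_clock())
w=manip.get_image("wrist"); pickle.dump(w,open("g.pkl","wb"))
cv2.imwrite("pics/g.png",w["color"][:,:,::-1]); print(rect(w,(453,282),90,145,75))
```

```text
[0.19 0.05 0.05]
False [453.15729672 282.38751582  -7.76064804]
[452.98693498 282.29952363  -8.00013402] 0.16261106566678596 30.00002235174179 [ 0.11986856 -0.14898794 -0.27101351]
[452.50354938 282.1068293  109.12086634] 0.15449193967536265 29.99997228384018 [-0.02891853  0.09645926 -0.35367314] 16.8333
{'c': array([433.1, 277. ]), 'size': array([58.2, 58.2]), 'yaw': np.float64(-1.298), 'z': np.float64(127.4), 'n': 9738}
```

View pics/g.png

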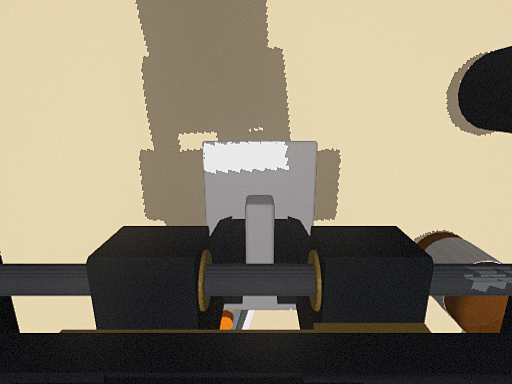

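The lid is held: plate at (260,190), level, centre at (452.3,282.3), as expected. Placing it now.

Run:
```python
from h import *
from plant import manip
R=down(np.pi-.015); x,y=593.8,274.3
manip.move_to([x,y,90],R)
print(go_exact(manip,[x,y,60],R),manip.read_position())
e=np.array([x,y,60])-manip.read_position()
print(manip.move_straight([x,y,45],R,vel=25,contact_N=4),manip.read_position(),manip.read_force(),manip.read_clock())
```

```text
[ 0.9  -0.39 -0.35] [594.99836943 274.0579378   60.61311425]
True [593.6599431  274.19371765  46.02210916] [-0.63107335 -0.27717175  3.69442762] 18.6417
```

Seated at TCP z 46.0, exactly the expected height. Releasing, then checking the seating and the gripper's inner clearance.

Run:
```python
from h import *
from plant import manip
R=down(np.pi-.015); x,y=593.8,274.3
manip.open_gripper(); manip.move_straight([x,y,110],R)
manip.move_to([x-45,y,170],R)
w=manip.get_image("wrist"); pickle.dump(w,open("s.pkl","wb"))
print("lid plate",rect(w,(x,y),58,90,80),"grip",rect(w,(x,y),76,90,50),manip.read_clock())
P=cloud(w);p=manip.read_position()
m=(w["range_z"]>0)&(abs(P[...,1]-p[1])<35)&(P[...,2]>p[2]+5)&(abs(P[...,0]-p[0])<50)
v,u=np.where(m); Q=P[m]-p
for a in range(0,100,10):
    k=(v>=200+a*1.8)&(v<200+a*1.8+18)
    if k.any(): print(int(200+a*1.8),Q[k].min(0).round(),np.median(Q[k],0).round())
q=P[(P[...,2]>-20)&(abs(P[...,0]-x)<45)&(abs(P[...,1]-y)<40)]
cv2.imwrite("pics/s.png",w["color"][:,:,::-1])
```

```text
lid plate {'c': array([590.5, 274.1]), 'size': array([95.9, 62.1]), 'yaw': np.float64(-0.015), 'z': np.float64(64.2), 'n': 5765} grip {'c': array([593.1, 274.4]), 'size': array([43.9, 13.2]), 'yaw': np.float64(-0.013), 'z': np.float64(82.0), 'n': 674} 20.8333
254 [-28. -35.  98.] [-27.  -0. 101.]
272 [-28. -35. 100.] [-25.   0. 103.]
290 [-24. -35. 102.] [-22.  -0. 104.]
326 [-26. -35. 111.] [-23.   3. 120.]
344 [-26. -35. 120.] [-23.   0. 124.]
362 [-25. -35. 124.] [-23.  -2. 127.]
```

View pics/s.png

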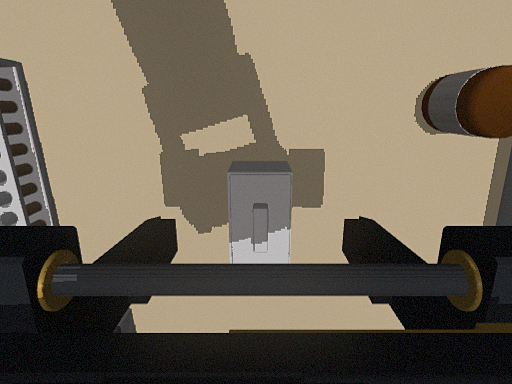

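The lid is seated: plate at z 64.2, grip at z 82.0, level, around (260,215) in the image. The visible gripper body is at least 98 mm above the TCP. Before grasping the box I'll measure the reader with the empty hand.

Run:
```python
from h import *
from plant import manip
p=manip.read_position()
manip.move_straight([p[0],p[1],280],vel=250)
manip.move_to([470,-250,280],down(np.pi))
w=manip.get_image("wrist"); pickle.dump(w,open("r.pkl","wb")); print(manip.read_clock())
print("reader",rect(w,(551,-253),40,60,120))
P=cloud(w)
m=(w["range_z"]>0)&(np.hypot(P[...,0]-545,P[...,1]+253)<60)&(abs(P[...,2]-50)<10); print("z",np.median(P[m],0))
d=pickle.load(open("im0.pkl","rb"))["top"]; print("top reader",rect(d,(551,-253),40,65,130),"rack",rect(d,(533,-10),85,115,150))
cv2.imwrite("pics/r.png",w["color"][:,:,::-1])
```

```text
23.3917
reader {'c': array([ 553.6, -251.7]), 'size': array([168.9, 130. ]), 'yaw': np.float64(0.17), 'z': np.float64(49.1), 'n': 9849}
z [ 542.92387094 -252.54682151   49.77797477]
top reader {'c': array([ 558.1, -251.7]), 'size': array([170.5, 131.7]), 'yaw': np.float64(0.171), 'z': np.float64(49.5), 'n': 1393} rack {'c': array([515. ,  15.7]), 'size': array([82.3, 15. ]), 'yaw': np.float64(0.012), 'z': np.float64(104.8), 'n': 85}
```

View pics/r.png

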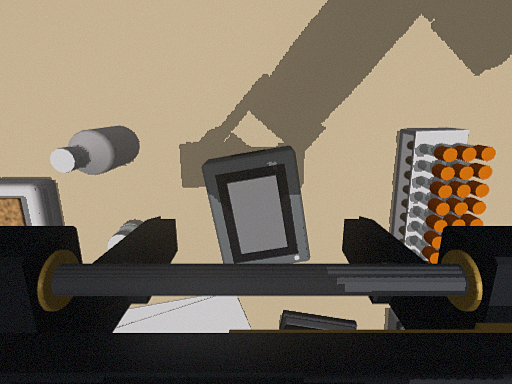

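The reader is in view, glass around (259,214), yaw 0.17. Now grasping the box.

Run:
```python
from h import *
from plant import manip
w=pickle.load(open("r.pkl","rb"))
m=cv2.inRange(cv2.cvtColor(w["color"],cv2.COLOR_RGB2GRAY),75,160)
n,l,s,c=cv2.connectedComponentsWithStats(cv2.erode(m,np.ones((3,3))))
k=l[214,259]; 
if k:
    Q=ray(w,np.argwhere(l==k)[:,::-1],50)[:,:2].astype(np.float32); print("glass",cv2.minAreaRect(Q))
R=down(np.pi-.014); x,y=593.8,274.3
manip.move_to([x,y,150],R)
print(go_exact(manip,[x,y,90],R,vel=100))
hit=manip.move_straight([x,y,8],R,vel=60,contact_N=4); print(hit,manip.read_position(),manip.read_force())
if not hit:
    manip.close_gripper()
    print(manip.read_position(),manip.read_grip_width(),manip.read_grip_force(),manip.read_force())
    manip.move_straight([x,y,60],R,vel=80)
    print(manip.read_position(),manip.read_grip_width(),manip.read_grip_force(),manip.read_force())
    w=manip.get_image("wrist"); pickle.dump(w,open("b.pkl","wb")); cv2.imwrite("pics/b.png",w["color"][:,:,::-1])
    print(rect(w,(x,y),105,125,80))
print(manip.read_clock())
```

```text
glass ((553.9407958984375, -251.5830078125), (105.08414459228516, 65.22679138183594), 9.864140510559082)
[-0.38 -0.03 -0.67]
False [594.02329721 274.35138725   8.40458241] [-0.35106086 -0.22879572 -0.29765608]
[593.80523831 274.26642836   8.07212785] 0.6996740245900813 29.999921349808574 [-0.01581524  0.72813235  0.52022049]
[593.49576492 274.21428471  59.5458774 ] 0.7000594432400402 29.999949177727103 [ 0.41009591 -0.48796791 -3.30440657]
{'c': array([568.2, 275.1]), 'size': array([96.1, 52.8]), 'yaw': np.float64(1.542), 'z': np.float64(115.5), 'n': 18879}
29.2583
```

Run:
```python
from h import *
from plant import manip
gx,gy,yaw=553.9,-251.6,.171; R=down(np.pi+yaw)
manip.move_straight([593.8,274.3,165],down(np.pi-.014),vel=120)
manip.move_straight([gx,gy,165],R,vel=140)
print(manip.read_position(),manip.read_grip_width(),manip.read_clock())
print(go_exact(manip,[gx,gy,110],R,vel=60))
print(manip.move_straight([gx,gy,69],R,vel=30,contact_N=6),manip.read_position())
manip.hold(.3)
print(manip.read_position(),manip.read_grip_width(),manip.read_force(),manip.read_clock())
s=manip.get_image("scene"); w=manip.get_image("wrist"); pickle.dump((s,w),open("e.pkl","wb"))
cv2.imwrite("pics/e.png",np.vstack([cv2.resize(s["color"][150:270,110:260,::-1],(500,400),interpolation=cv2.INTER_CUBIC),w["color"][110:300,6:506,::-1]]))
P=cloud(w); m=(w["range_z"]>0)&(np.hypot(P[...,0]-gx,P[...,1]-gy)<70)&(P[...,2]>121)&(P[...,2]<128)&(np.hypot(P[...,0]-gx,P[...,1]-gy)>26)
Q=P[m]; c=np.linalg.lstsq(np.c_[Q[:,:2]-[gx,gy],np.ones(len(Q))],Q[:,2],rcond=None)[0]; print("plate plane",c,len(Q))
```

```text
[ 553.96461069 -251.38982141  165.03207435] 0.7014504480676492 34.2
[-0.22  0.13 -0.44]
False [ 554.00335341 -251.66918519   69.20622228]
[ 553.9246847  -251.60875079   69.05900282] 0.6990287467891716 [-0.48161423  0.97225733 -3.02322238] 37.3167
plate plane [2.40830826e-03 4.59441859e-03 1.24829125e+02] 14948
```

View pics/e.png

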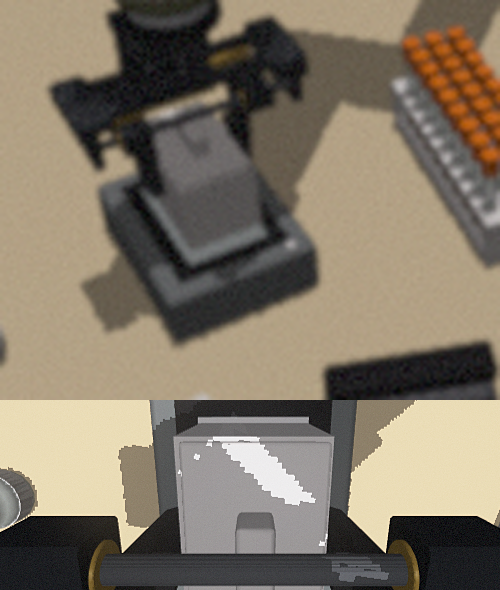

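The closed box hangs level and centred over the glass. The lid plate is at z 124.8, so the underside is about 11 mm above the glass. Handing in.

```bash
python3 -c "
from plant import manip
print(manip.job_done())"
```

```text
the job is handed in; nothing more can be done
None
```

I handed the job in with the lid seated in the box and the gripper holding the closed box still, level and centred about 11 mm above the reader glass, 37 s into the 58 s allowed; the hand-in returned no verdict.

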